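# Lock the castle nut on a bed wheel

### The arm

A 7-joint arm with a two-finger parallel gripper is mounted at the origin on the work surface. World frame = base frame: x ahead of the robot, y to its left, z up, the work surface at z = 0. Lengths are in m, angles in rad, forces in N, time in s.
With the tool pointing down it reaches from about 0.4 to 0.85 m from the base axis. Payload 4.5 kg.
Tool frame: the origin (TCP) lies where the fingers leave the gripper's body, on its centre line; the fingertips stand 64 mm ahead of it and the grasp point (between the pads) lies 45 mm ahead of it; z points along the fingers, y is the line along which they close (so a half turn about z gives the same grasp; the last joint's range is limited). The gripper opens to 88 mm and grips with 3 to 60 N. Pads are 18 mm wide; open, the fingers measure 123 mm over their backs; the gripper's body (75 mm by 187 mm) begins 45 mm behind the grasp point.
Start: joints at [1.285, 0.689, -0.195, 1.565, 0.157, 0.902, -0.215], TCP at [0.197, -0.593, 0.303] pointing down, gripper open.
Joint ranges: [-3.01, 3.01], [-0.46, 2.08], [-1.47, 1.51], [0.13, 2.56], [-1, 4.14], [0.04, 2.09], [-2.66, 2.66]. Speed limits (rad/s): [2.57, 2.57, 3.14, 3.14, 3.14, 3.14, 3.14].

### API

Orientations are given as a unit quaternion [x, y, z, w].
In Python, from plant import r gives the robot as it stands.
- The arm moves only by the tool play_rows, never from a script. Its arguments are lists of equal length, an entry for each row: "translation": the shift along the tool's x, y, z in m, a list of three; "delta_rot": the turn, a rotation vector about the tool's x, y, z in degrees, a list of three; "grip": the opening, from -1 (shut) to 1 (fully open). In form: {"translation": [[x, y, z], ...], "delta_rot": [[rx, ry, rz], ...], "grip": [grip, ...]}. A call has 1 to 20 rows; each row shifts and turns the commanded pose from where the row before left it, along the tool's axes as they then stand; what a row does not reach is not made up. A row lasts 1/8 s, in which the tool goes at most 62.5 mm and 10.7 degrees, less where a joint would pass 70% of its speed; a pose out of reach is approached as far as the arm can. A call with a gripper value outside its range is refused whole. The fingers move at their own pace and stop on an object; "squeeze" is the grip in N (left out, the last holds). Time passes only in rows, so rows that do not move let the fingers close. It gives the time, the measured TCP pose, the force, the opening and the grip force at its end, in the units of the state.
- r.get_state(): the state, without advancing time (a new reading comes with each control period).
- r.snapshot(name): name is "scene" or "side" or "wrist"; returns the picture (384x512x3 uint8, blue, green, red); there is no depth.
- r.get_calibration(name): a dict with "intrinsics" (3x3 intrinsics, pixels), "eye" and "rotation" of the camera in the world. Camera axes: x right, y up, looking along -z (the intrinsics and any distortion apply to the point x, -y, -z); pixel columns grow to the right and rows downward; lengths in m; the calibration is good to about 2 mm. A picture is of the moment at which its call begins: read the wrist's pose just before it. get_calibration takes no time and is no camera call; for the wrist camera it gives the pose at the moment of the call.
- r.finish_job(): hands the job in; it is judged then, once.
Trained networks look in the newest picture that a camera, given by its name, has taken for a name from the list of things; names that differ only in an ending like _2 or _b are one class to them, and where a whole thing is asked for, a point or a joint stands for the part that bears it (a point fixed in the world has none). Each returns a list of dicts, best first, with "confidence" (0 to 1); they miss things now and then, are a little off and sometimes report something else, mostly with a low value. They report only what shows in the picture. A call takes as long as a camera call. They do not tell look-alikes from the thing itself.
- r.look_for(camera, target): "point" ([x, y, z] in m, in world coordinates, good to about 4 mm: the middle of the surface that is visible of it).
- r.silhouettes(camera, target): "pixels" (384x512 bool, what is visible of it).
The state is a dict: "clock": time; "q": joint angles; "qd": joint speeds; "joint_torque": joint torques, N m; "tool_pos": TCP position; "eef_rot": TCP orientation; "contact_force": force on the tool from outside, world axes, zero at the start; "moment": the same for the moment, N m; "opening": opening from 0.0 (shut) to 1.0 (fully open); "finger_force": force on a finger pad.
Only numpy, scipy, OpenCV 4.12 (cv2) and the standard library are available. Lean on these libraries where they do the work, as an engineer would, in place of code of your own. Each camera call takes 0.05 s, during which the arm holds its last target. There are 200 camera calls.

### The job

Tighten the castle nut on the bed wheel's axle, clockwise seen from above: run it down gently until you feel it go snug, then turn it on to the next slot that lines up with the cross hole through the axle, and no further, without wringing the axle round in its rubber bush. Let go of the nut, then push the thin lock pin, without forcing it, level through slot and hole until its black head is fully home against the nut, and let go. Leave the stout pin and the other things on the table where they are.

Things in the scene. Friction and masses are not known exactly. Their poses are not given: they have to be found in the camera images.
- wheel: Rubber-tyred bed wheel, 150 mm across, lying on a 150 x 150 x 12 mm plywood board, both fixed. Origin at the centre of the board's underside, on the axle's line, z up. Rubber top 50 mm above the table; the flat hub round the nut (68 mm across) 56 mm.
- axle: Dark steel axle, 23 mm thick, top 97 mm above the table. Origin on its line at table height; z up, x along the cross hole (open both ends) and the bright line on its top. In a rubber bush, 5 N m/rad: it twists along while the snug nut is turned, and springs back with it on release, so the nut gains less than the hand turns. At rest its x is the wheel's x. Twisting it 0.28 rad is too much.
- hole (a point): Centre of the cross hole in the axle, on the axle's line, 80.75 mm above the table. The hole is 7.5 mm wide and 7.5 mm high.
- nut: Steel castle nut; height constant. Origin on axis at its underside, 58 mm above the table; z up. Lower 18 mm: hexagon, 41 mm across flats, flats facing its x and every 60 deg. Upper 12 mm: crown, radius 19, six slots 9 mm wide, one over each flat, one along x. Starts loose (0.12 N m); turned on by 0.05 to 1.2 rad it goes snug (0.6 N m slow, more if fast), then the next slot is 0.25 to 0.8 rad off.
- slot_a (a point): Point in one of the nut's slots, on its x axis, 15 mm from the axle's line, 86 mm above the table.
- slot_b (a point): The same in the next slot, 60 degrees anticlockwise of slot_a seen from above (the other three slots lie oppopoint these).
- slot_c (a point): The same, 60 degrees anticlockwise of slot_b.
- washer_ear (a point): Point on the square ear of the steel washer under the nut (48 mm across, 2 mm thick, top 58 mm above the table), 27 mm from the axle's line. The washer lies still while the nut is loose and is dragged round under the nut once it is snug.
- pin: Thin lock pin, loose on the table: black head 24 long (x), 14 wide (y), 26 high (z), standing; from its +x face a steel pin, 6 mm thick, juts 46 mm level along x, 13 mm above the head's underside; its last 6 mm taper to 2.4 mm. Origin: centre of the head's underside. 28 to 56 g. Grip the head across y.
- pin_mid (a point): Point on the pin's axis 32.5 mm ahead of the head's centre (20.5 mm ahead of its front face), which lies at the centre of the cross hole when the head is home against the nut's flat.
- pin_tip (a point): Tip of the pin, 58 mm ahead of the head's centre.
- stout_pin: A spare pin with a like head, but its steel is 12 mm thick and only 28 mm long; it does not fit. Origin at the centre of the head's underside, x along the pin. To be left alone.
- spare_washer: A spare steel washer, 48 mm across, 4 mm thick, lying on the table; origin under its centre. To be left alone.
- plate: A pale pink scalloped plastic plate, 235 mm across, 17 mm high; origin under its centre. To be left alone.
- phone: A white cordless handset, 150 x 50 x 22 mm, lying on its back; origin under its centre. To be left alone.
- posy: A cork pot with paper flowers, 66 mm across, 60 mm high; origin under its centre. To be left alone.
Mind the look-alikes: they are no part of the job. What is shaped like the wheel but orange is not meant.

How it is judged:
By the outcome, as a careful person would: the job done as asked, in the order asked, and still so for the second after the job is handed in, with the robot touching nothing.
It also fails if it takes over 72 s, if anything falls off the work surface, if the arm or the gripper's body presses on something with over 40 N, if the wrist force passes 120 N, or if a joint passes its speed limit or range.

## Working session

There is one attempt and no reset: what is moved stays moved. The work goes in short steps, Python scripts to look and compute and a tool call to move; the robot and the scene stay as the last step left them, time stands still between calls to the robot, and variables do not carry over. Pictures are saved under pics/ and viewed, at most 10 in all, crops included, and the job is handed in when it is done.

Besides the shell and the picture viewer there is one more tool, called after "Request:" as a command line: name --argument value ..., lists and objects as JSON in quotes. play_rows: Moves the arm, as the interface text tells. Its arguments: {"type":"object","properties":{"translation":{"type":"array","items":{"type":"array","items":{"type":"number"}}},"delta_rot":{"type":"array","items":{"type":"array","items":{"type":"number"}}},"grip":{"type":"array","items":{"type":"number"}},"squeeze":{"type":"number"}},"required":["translation","delta_rot","grip"]}

```bash
mkdir -p pics; ls; python3 - <<'E'
from plant import r
import cv2,numpy as np
s=r.get_state();print({k:np.round(v,3).tolist() for k,v in s.items()})
a=r.snapshot("scene");b=r.snapshot("side")
cv2.imwrite("pics/a.png",a);cv2.imwrite("pics/b.png",b)
for c in("scene","side"):
  k=r.get_calibration(c);print(c,{x:np.round(v,3).tolist() for x,v in k.items()})
  for t in("wheel","nut","axle","pin","stout_pin","slot_a","washer_ear","pin_tip","plate","phone","posy","spare_washer"):
    print(t,[(np.round(d["point"],3).tolist(),round(d["confidence"],2)) for d in r.look_for(c,t)])
print(r.get_state()["clock"])
E
```

```text
pics
{'clock': 0.0, 'q': [1.285, 0.69, -0.195, 1.566, 0.157, 0.903, -0.215], 'qd': [-0.002, 0.0, -0.002, -0.001, 0.0, 0.001, 0.0], 'joint_torque': [0.0, -52.756, -1.266, -15.343, -0.053, 0.007, 0.0], 'tool_pos': [0.196, -0.593, 0.302], 'eef_rot': [0.987, 0.159, -0.0, -0.001], 'contact_force': [0.068, 0.14, -0.137], 'moment': [-0.007, -0.028, 0.014], 'finger_force': 0.0, 'opening': 1.0}
scene {'intrinsics': [[399.157, 0.0, 254.555], [0.0, 399.157, 187.878], [0.0, 0.0, 1.0]], 'eye': [1.043, -0.333, 0.991], 'rotation': [0.269, 0.126, 0.425, 0.855]}
wheel [([0.58, -0.137, 0.049], 0.92), ([0.731, -0.098, 0.003], 0.65)]
nut [([0.368, 0.055, 0.074], 0.62), ([0.564, -0.136, 0.081], 0.43)]
axle [([0.359, 0.051, 0.078], 0.64), ([0.561, -0.138, 0.079], 0.53)]
pin []
stout_pin []
slot_a [([0.566, -0.138, 0.079], 0.62), ([0.366, 0.049, 0.076], 0.6)]
washer_ear []
pin_tip [([0.466, 0.23, 0.019], 0.67), ([0.566, -0.137, 0.077], 0.56)]
plate [([0.787, 0.081, 0.002], 0.84)]
phone [([0.364, 0.38, 0.023], 0.71)]
posy [([0.75, -0.228, 0.05], 0.85)]
spare_washer [([0.731, -0.099, 0.001], 0.6), ([0.567, -
[... 175 characters left out ...]
-0.135]}
wheel [([0.549, -0.091, 0.052], 0.77), ([0.352, 0.096, 0.048], 0.55)]
nut [([0.556, -0.112, 0.076], 0.74), ([0.356, 0.075, 0.074], 0.5)]
axle [([0.459, 0.238, 0.019], 0.66), ([0.354, 0.074, 0.08], 0.61), ([0.551, -0.118, 0.078], 0.58)]
pin [([0.463, 0.234, 0.019], 0.62), ([0.564, 0.172, 0.021], 0.47), ([0.788, 0.082, 0.01], 0.31)]
stout_pin [([0.56, 0.171, 0.022], 0.65)]
slot_a [([0.549, -0.116, 0.074], 0.7), ([0.354, 0.078, 0.075], 0.61)]
washer_ear []
pin_tip [([0.46, 0.239, 0.021], 0.73)]
plate [([0.789, 0.079, 0.008], 0.92)]
phone [([0.352, 0.384, 0.023], 0.86)]
posy [([0.735, -0.207, 0.043], 0.62), ([0.547, -0.093, 0.052], 0.37)]
spare_washer [([0.55, -0.093, 0.053], 0.71)]
1.3
```

```bash
python3 - <<'E'
import cv2,numpy as np
a=cv2.imread("pics/a.png");b=cv2.imread("pics/b.png")
# stack both in 800x600: each resized 
A=cv2.resize(a,(400,300));B=cv2.resize(b,(400,300))
# crops placeholder
cv2.imwrite("pics/ab.png",np.hstack([A,B]))
E
```

```text
(no output)
```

View pics/ab.png

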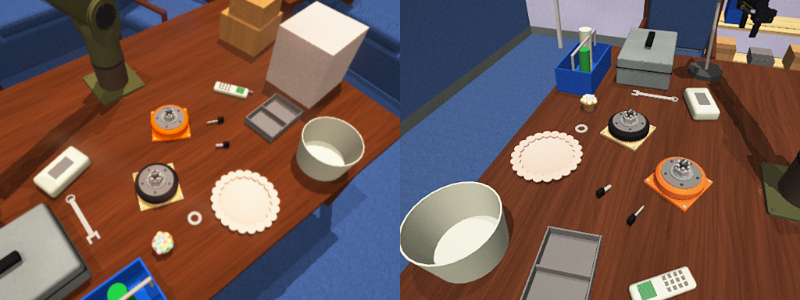

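The picture shows the black wheel at about (157,183) in the left half, which is at (0.557,-0.125). The orange look-alike is nearer the base. The thin pin is at about (0.46,0.235) and the stout one at (0.56,0.17).

```bash
cat > h.py <<'E'
from plant import r
import numpy as np,cv2
from scipy.spatial.transform import Rotation as R
def pose():
    s=r.get_state(); return np.array(s["tool_pos"]),R.from_quat(s["eef_rot"]),s
def cal(n):
    k=r.get_calibration(n); return np.array(k["intrinsics"]),np.array(k["eye"]),R.from_quat(k["rotation"])
def proj(c,P):
    K,e,q=c; p=q.inv().apply(np.atleast_2d(P)-e); p=p*[1,-1,-1]; u=p@K.T; return u[:,:2]/u[:,2:]
def ray(c,uv,z):
    K,e,q=c; uv=np.atleast_2d(uv); d=np.c_[uv,np.ones(len(uv))]@np.linalg.inv(K).T*[1,-1,-1]; d=q.apply(d)
    return e+d*((z-e[2])/d[:,2])[:,None]
def go(target,yaw=None):
    """tool-frame shift to world target and rz in deg to bring tool x to world yaw(deg)"""
    p,q,s=pose(); x=q.as_matrix()[:,0]; y0=np.degrees(np.arctan2(x[1],x[0]))
    print("yaw",round(y0,2),"shift mm",np.round(q.inv().apply(np.array(target)-p)*1000,1), "tilt",np.round(np.degrees(np.arccos(-q.as_matrix()[2,2])),2), "rz",None if yaw is None else round((y0-yaw+180)%360-180,2),"q",np.round(s["q"],2),"t",round(s["clock"],2))
E
python3 - <<'E'
from h import *
K,e,q=cal("wrist");p,Q,s=pose()
print(K,Q.inv().apply(e-p),(Q.inv()*q).as_matrix().round(3))
go([0.5,-0.125,0.30],0)
E
```

```text
[[307.01210936   0.         253.83798262]
 [  0.         307.01210936 195.72952277]
 [  0.           0.           1.        ]] [ 0.07876111 -0.00107854 -0.08207341] [[-0.     0.952  0.306]
 [ 1.     0.001 -0.001]
 [-0.001  0.306 -0.952]]
yaw 18.32 shift mm [ 435.3 -349.1    2.7] tilt 0.0 rz 18.32 q [ 1.28  0.69 -0.19  1.57  0.16  0.9  -0.22] t 1.3
```

```bash
python3 -c "
from h import *
go([0.557,-0.125,0.27])"
```

```text
yaw 18.32 shift mm [ 489.4 -331.2   32.7] tilt 0.0 rz None q [ 1.28  0.69 -0.19  1.57  0.16  0.9  -0.22] t 1.3
```

Request:
play_rows --translation '[[0.035,-0.024,0],[0.035,-0.024,0],[0.035,-0.024,0.002],[0.035,-0.024,0.003],[0.035,-0.024,0.003],[0.035,-0.024,0.003],[0.035,-0.024,0.003],[0.035,-0.024,0.003],[0.035,-0.024,0.003],[0.035,-0.024,0.003],[0.035,-0.024,0.003],[0.035,-0.024,0.003],[0.035,-0.024,0.003],[0.034,-0.019,0],[0,0,0]]' --delta_rot '[[0,0,0],[0,0,0],[0,0,0],[0,0,0],[0,0,0],[0,0,0],[0,0,0],[0,0,0],[0,0,0],[0,0,0],[0,0,0],[0,0,0],[0,0,0],[0,0,0],[0,0,0]]' --grip '[1,1,1,1,1,1,1,1,1,1,1,1,1,1,1]'

```text
clock: 3.18
tool_pos: [0.559, -0.1214, 0.2708]
eef_rot: [0.987, 0.162, 0.001, -0.001]
contact_force: [-0.1, 0.0, 0.3]
opening: 1.003
finger_force: 0.0
```

```bash
python3 - <<'E'
from h import *
go([0.557,-0.125,0.27]); c=cal("wrist"); a=r.snapshot("wrist"); cv2.imwrite("pics/w1.png",a)
for t in("wheel","nut","axle","slot_a","washer_ear"):
    print(t,[(np.round(d["point"],3).tolist(),round(d["confidence"],2),proj(c,d["point"]).round().tolist()) for d in r.look_for("wrist",t)])
E
```

```text
yaw 18.68 shift mm [-3.   2.7  0.8] tilt 0.19 rz None q [ 0.2   0.66 -0.11  1.77  0.1   0.72 -1.21] t 3.17
wheel [([0.57, -0.119, 0.051], 0.94, [[256.0, 169.0]]), ([0.415, 0.06, 0.046], 0.92, [[59.0, 246.0]]), ([0.56, -0.129, 0.082], 0.73, [[264.0, 189.0]])]
nut [([0.562, -0.127, 0.075], 0.84, [[262.0, 184.0]])]
axle [([0.56, -0.127, 0.081], 0.79, [[261.0, 188.0]]), ([0.564, -0.124, 0.076], 0.44, [[259.0, 182.0]])]
slot_a [([0.567, -0.126, 0.078], 0.6, [[262.0, 181.0]])]
washer_ear [([0.571, -0.123, 0.057], 0.48, [[261.0, 170.0]])]
```

```bash
python3 - <<'E'
import cv2
a=cv2.imread("pics/w1.png")
cv2.imwrite("pics/w1c.png",cv2.resize(a[110:260,165:365],(800,600),interpolation=cv2.INTER_CUBIC))
E
```

```text
(no output)
```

View pics/w1c.png

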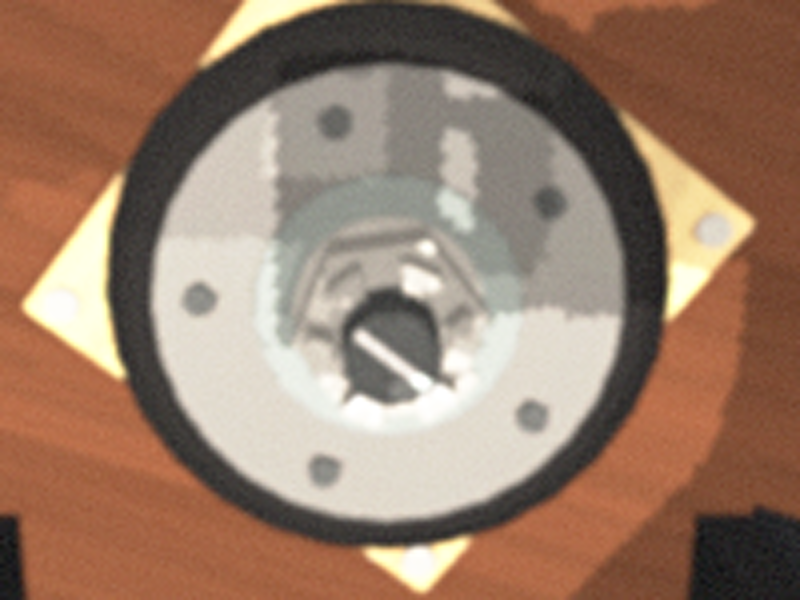

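```bash
python3 - <<'E'
from h import *
c=cal("wrist")
f=lambda l:np.array(l)/4.+[165,110]-0.4
L=ray(c,f([[358,335],[432,388]]),.097);print("line",L.round(4),"mid",L.mean(0),"yaw",np.degrees(np.arctan2(*(L[1]-L[0])[[1,0]])))
W=ray(c,f([[108,290],[666,290],[388,2],[388,545]]),.05);print(W.round(4)) 
B=ray(c,f([[22,303],[755,222],[420,590]]),.012);print("board",B.round(4),(B[0]+B[1])/2, np.degrees(np.arctan2(*(B[1]-B[0])[[1,0]]))-45)
N=ray(c,f([[292,345],[330,243],[425,229],[490,305]]),.076)
o=L.mean(0)
for n in N: d=n-o;print("corner",np.hypot(*d[:2]).round(4),np.degrees(np.arctan2(d[1],d[0])).round(1))
E
```

```text
line [[ 0.5544 -0.1266  0.097 ]
 [ 0.5478 -0.146   0.097 ]] mid [ 0.55111583 -0.13632263  0.097     ] yaw -108.72344304020949
[[ 0.532  -0.0669  0.05  ]
 [ 0.5764 -0.2023  0.05  ]
 [ 0.6215 -0.1122  0.05  ]
 [ 0.4858 -0.1579  0.05  ]]
board [[ 0.5081 -0.04    0.012 ]
 [ 0.5959 -0.2313  0.012 ]
 [ 0.456  -0.1795  0.012 ]] [ 0.55201934 -0.13565679  0.012     ] -110.35232769468622
corner 0.024 115.1
corner 0.0262 52.0
corner 0.0261 2.1
corner 0.0238 -54.9
```

The bright line runs at about 70° world and the axle axis is at about (0.5515,-0.136). The nut flats are at about 28.6° mod 60. I turn the tool anticlockwise about 100° so it has room to tighten.

Request:
play_rows --translation '[[0,0,0],[0,0,0],[0,0,0],[0,0,0],[0,0,0],[0,0,0],[0,0,0],[0,0,0],[0,0,0],[0,0,0],[0,0,0]]' --delta_rot '[[0,0,-10],[0,0,-10],[0,0,-10],[0,0,-10],[0,0,-10],[0,0,-10],[0,0,-10],[0,0,-10],[0,0,-10],[0,0,-10],[0,0,0]]' --grip '[1,1,1,1,1,1,1,1,1,1,1]'

```text
clock: 4.85
tool_pos: [0.5561, -0.1265, 0.2706]
eef_rot: [0.514, 0.858, -0.0, -0.0]
contact_force: [0.3, 0.8, -0.1]
opening: 1.002
finger_force: 0.0
```

```bash
python3 - <<'E'
from h import *
go([0.5515,-0.136,0.1265],118.6); c=cal("wrist"); a=r.snapshot("wrist")
u=proj(c,[.5515,-.136,.085])[0].astype(int);print(u)
cv2.imwrite("pics/w2.png",a)
cv2.imwrite("pics/w2c.png",cv2.resize(a[u[1]-45:u[1]+45,u[0]-60:u[0]+60],(800,600),interpolation=cv2.INTER_CUBIC))
E
```

```text
yaw 118.12 shift mm [ -6.2  -8.5 144.1] tilt 0.03 rz -0.48 q [ 0.5   0.72 -0.62  1.75  0.53  0.84  0.13] t 4.85
[245 196]
```

View pics/w2c.png

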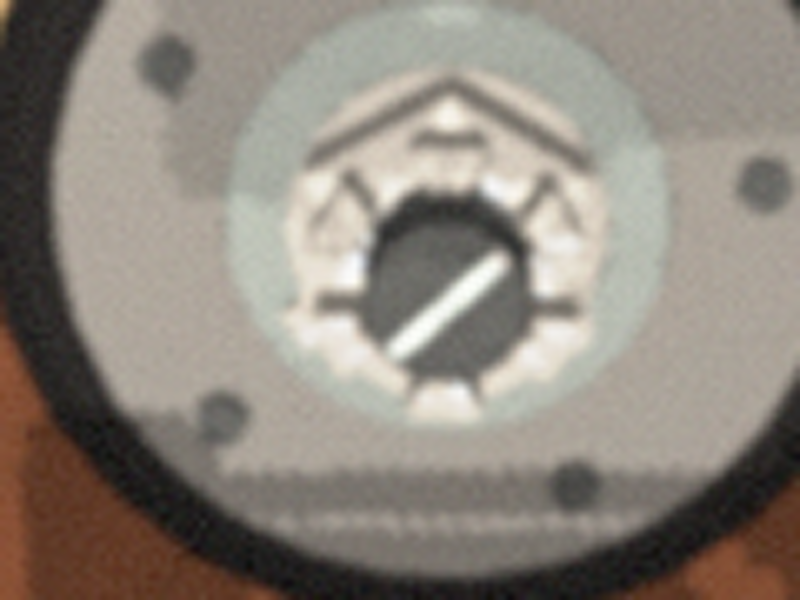

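```bash
python3 - <<'E'
from h import *
c=cal("wrist"); f=lambda l:np.array(l)*.15+[185,151]-0.4
L=ray(c,f([[393,355],[510,255]]),.097);print(L.mean(0),"yaw",np.degrees(np.arctan2(*(L[1]-L[0])[[1,0]])),np.linalg.norm(L[1]-L[0]))
N=ray(c,f([[305,160],[450,80],[590,160]]),.076)
for n in N: d=n-L.mean(0);print("corner",np.hypot(*d[:2]).round(4),np.degrees(np.arctan2(d[1],d[0])).round(1))
S=ray(c,f([[340,303],[555,305]]),.088);print(np.degrees(np.arctan2(*(S[1]-S[0])[[1,0]])))
H=ray(c,f([[450,0],[450,425],[228,215],[670,215]]),.056);print(H,H.reshape(2,2,3).mean(1))
E
```

```text
[ 0.55563633 -0.12924654  0.097     ] yaw 69.9382666582289 0.02066612215124815
corner 0.025 172.8
corner 0.0257 118.6
corner 0.024 65.0
27.508548813107367
[[ 0.53959361 -0.09991897  0.056     ]
 [ 0.57058775 -0.15837042  0.056     ]
 [ 0.52533307 -0.14422115  0.056     ]
 [ 0.58391925 -0.11298718  0.056     ]] [[ 0.55509068 -0.1291447   0.056     ]
 [ 0.55462616 -0.12860417  0.056     ]]
```

```bash
python3 - <<'E'
from h import *
go([0.5553,-0.129,0.21],118.2);print(pose()[0])
E
```

```text
yaw 118.05 shift mm [-2.  -2.1 60.7] tilt 0.02 rz -0.15 q [ 0.5   0.72 -0.62  1.75  0.53  0.84  0.12] t 4.9
[ 0.5562471  -0.12627756  0.27065319]
```

Request:
play_rows --translation '[[-0.001,-0.001,0.02],[-0.001,-0.001,0.02],[0,0,0.02],[0,0,0],[0,0,0],[0,0,0]]' --delta_rot '[[0,0,0],[0,0,0],[0,0,0],[0,0,0],[0,0,0],[0,0,0]]' --grip '[1,1,1,1,1,1]'

```text
clock: 5.65
tool_pos: [0.5563, -0.1281, 0.2117]
eef_rot: [0.513, 0.858, 0.0, 0.001]
contact_force: [-0.1, -0.3, 0.2]
opening: 0.995
finger_force: 0.0
```

```bash
cat >> h.py <<'E'
def line(name,o=(0.5553,-0.129),zo=.097,save=None,rad=9.5):
    """bright line on dark axle top: (centre, yaw deg) from pixels of the top disc"""
    c=cal(name); im=r.snapshot(name)
    if save: cv2.imwrite(save,im)
    g=cv2.cvtColor(im,cv2.COLOR_BGR2GRAY).astype(float)
    U=np.argwhere(np.ones(g.shape))[:,::-1]; W=ray(c,U,zo); d=np.hypot(W[:,0]-o[0],W[:,1]-o[1])
    m=d<rad; v=g[U[m,1],U[m,0]]; lo,hi=np.percentile(v,20),v.max(); w=np.clip(v-(lo+.35*(hi-lo)),0,None)
    P=W[m,:2]; mu=(P*w[:,None]).sum(0)/w.sum(); C=((P-mu)*w[:,None]).T@(P-mu)/w.sum(); e,V=np.linalg.eigh(C)
    print(name,"line mid",mu.round(4),"yaw",round(np.degrees(np.arctan2(V[1,1],V[0,1]))%180,2),"len",round(np.sqrt(12*e[1]),4),"wid",round(np.sqrt(12*e[0]),4),"n",m.sum(),"lo/hi",lo,hi)
    return c,im,mu
E
python3 - <<'E'
from h import *
go([0.5553,-0.129,0.1265],118.2)
c,a,mu=line("wrist",save="pics/w3.png")
line("wrist",mu); line("side",mu); line("scene",mu)
u=proj(c,[*mu,.085])[0].astype(int);print(u, u-[100,75])
cv2.imwrite("pics/w3c.png",cv2.resize(a[u[1]-75:u[1]+75,u[0]-100:u[0]+100],(800,600),interpolation=cv2.INTER_CUBIC))
E
```

```text
yaw 118.28 shift mm [-0.2 -1.5 85.2] tilt 0.1 rz 0.08 q [ 0.47  0.79 -0.56  1.81  0.61  0.72  0.06] t 5.65
wrist line mid [ 0.6114 -0.071 ] yaw 55.44 len 0.2761 wid 0.209 n 196608 lo/hi 63.0 248.0
wrist line mid [ 0.6114 -0.071 ] yaw 55.37 len 0.2754 wid 0.2091 n 196608 lo/hi 63.0 250.0
side line mid [ 0.6168 -0.0959] yaw 76.25 len 2.2009 wid 1.04 n 196608 lo/hi 64.0 255.0
scene line mid [0.6026 0.128 ] yaw 98.01 len 1.8469 wid 0.6679 n 196608 lo/hi 60.0 249.0
[361 180] [261 105]
```

View pics/w3c.png

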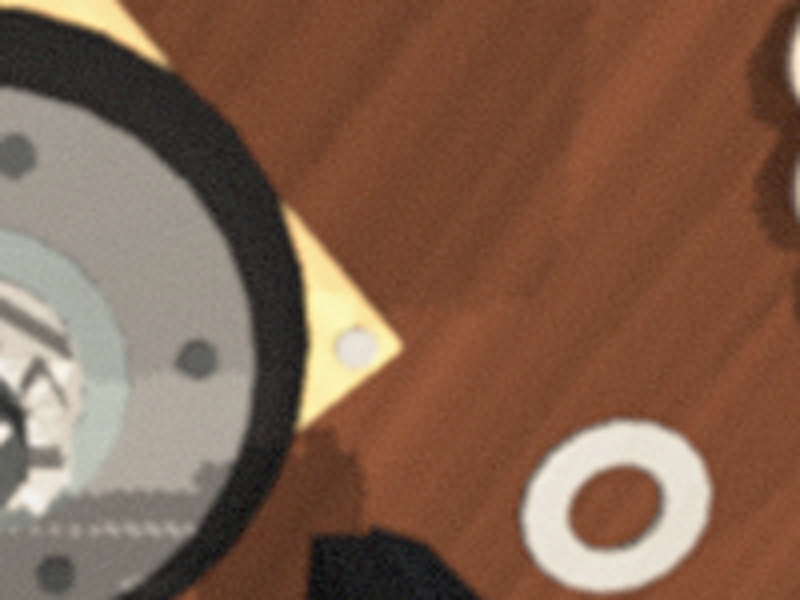

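The crop missed its mark because my disc radius was in mm. It shows the hub at left and the spare washer at lower right. I'm fixing the radius.

```bash
sed -i 's/rad=9.5)/rad=.0095)/' h.py
python3 - <<'E'
from h import *
c,a,mu=line("wrist",save="pics/w4.png")
c,a,mu=line("wrist",mu); line("side",mu); line("scene",mu)
u=proj(c,[*mu,.085])[0].astype(int);print(u, u-[60,45]); go([*mu,.1265],118.2)
cv2.imwrite("pics/w4c.png",cv2.resize(a[u[1]-45:u[1]+45,u[0]-60:u[0]+60],(800,600),interpolation=cv2.INTER_CUBIC))
E
```

```text
wrist line mid [ 0.5553 -0.1293] yaw 70.49 len 0.0185 wid 0.0026 n 546 lo/hi 97.0 252.0
wrist line mid [ 0.5552 -0.1297] yaw 70.81 len 0.019 wid 0.0025 n 557 lo/hi 98.0 254.0
side line mid [ 0.5577 -0.1303] yaw 68.06 len 0.014 wid 0.0052 n 22 lo/hi 73.2 180.0
scene line mid [ 0.5556 -0.1298] yaw 39.89 len 0.0159 wid 0.0119 n 37 lo/hi 102.2 187.0
[252 214] [192 169]
yaw 118.32 shift mm [-1.1 -1.4 84.3] tilt 0.01 rz 0.12 q [ 0.47  0.79 -0.56  1.81  0.61  0.72  0.06] t 6.05
```

View pics/w4c.png

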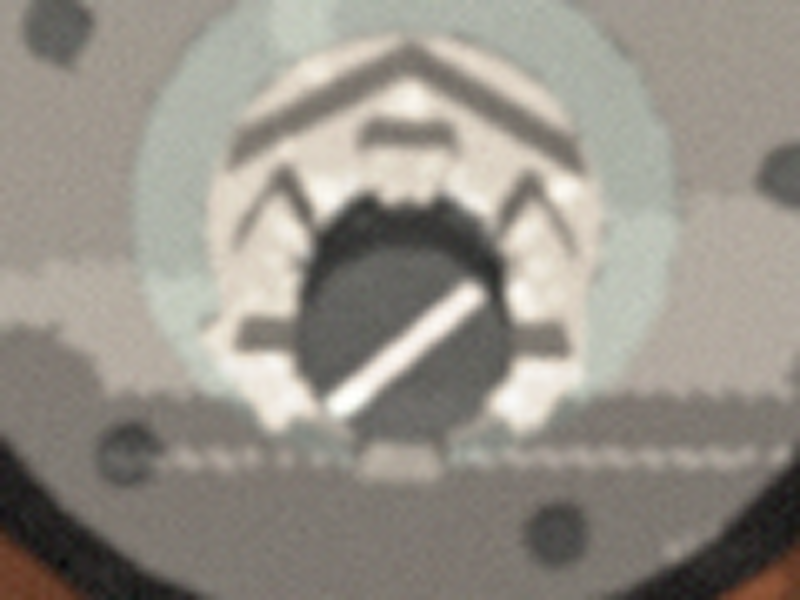

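The nut flats face left and right, aligned with the pads. The line runs from about (335,408) to (478,290) and the axle centre is at (408,340). I'm going down to grip.

Request:
play_rows --translation '[[-0.001,-0.001,0.02],[0,-0.0004,0.02],[0,0,0.02],[0,0,0.015],[0,0,0.0093],[0,0,0],[0,0,0],[0,0,0]]' --delta_rot '[[0,0,0],[0,0,0],[0,0,0],[0,0,0],[0,0,0],[0,0,0],[0,0,0],[0,0,0]]' --grip '[1,1,1,0.6,0.2,0.1,0.1,0.1]' --squeeze 5

```text
clock: 7.05
tool_pos: [0.5555, -0.1297, 0.127]
eef_rot: [0.513, 0.859, 0.0, 0.001]
contact_force: [-0.2, -0.1, -0.6]
opening: 0.551
finger_force: 0.0
```

```bash
python3 - <<'E'
from h import *
go([.5552,-.1297,.1265],118.2);s=r.get_state();print(s["contact_force"],s["moment"],s["opening"]*88)
E
```

```text
yaw 118.32 shift mm [ 0.1 -0.2  0.5] tilt 0.07 rz 0.12 q [ 0.41  0.91 -0.45  1.85  0.72  0.55 -0.03] t 7.05
[-0.20148459 -0.08316718 -0.57770319] [-0.12263423 -0.12036031 -0.01640993] 48.5271549007978
```

Request:
play_rows --translation '[[0,0,0],[0,0,0],[0,0,0]]' --delta_rot '[[0,0,0],[0,0,0],[0,0,0]]' --grip '[-0.3,-0.3,-0.3]' --squeeze 5

```text
clock: 7.42
tool_pos: [0.5554, -0.1296, 0.1268]
eef_rot: [0.513, 0.859, 0.0, 0.0]
contact_force: [0.2, -0.2, 3.6]
opening: 0.464
finger_force: 5.0
```

Request:
play_rows --translation '[[0,0,0],[0,0,0]]' --delta_rot '[[0,0,0],[0,0,0]]' --grip '[-0.3,-0.3]' --squeeze 35

```text
clock: 7.68
tool_pos: [0.5554, -0.1296, 0.1268]
eef_rot: [0.513, 0.859, 0.0, 0.0]
contact_force: [-0.5, 0.1, 5.9]
opening: 0.461
finger_force: 34.9
```

```bash
python3 - <<'E'
from h import *
go([.5552,-.1297,.1265],118.2);s=r.get_state();print(s["contact_force"],s["moment"],s["opening"]*88,s["finger_force"])
c,a,mu=line("wrist",(.5552,-.1297),save="pics/w5.png")
E
```

```text
yaw 118.32 shift mm [ 0.  -0.3  0.3] tilt 0.06 rz 0.12 q [ 0.41  0.91 -0.45  1.85  0.72  0.55 -0.03] t 7.67
[-0.48896564  0.13803024  5.89869205] [-0.03885746 -0.07751546 -0.00510822] 40.56363686313574 34.867867827415466
wrist line mid [ 0.5561 -0.1272] yaw 70.36 len 0.0159 wid 0.0023 n 1331 lo/hi 86.0 255.0
```

View pics/w5.png

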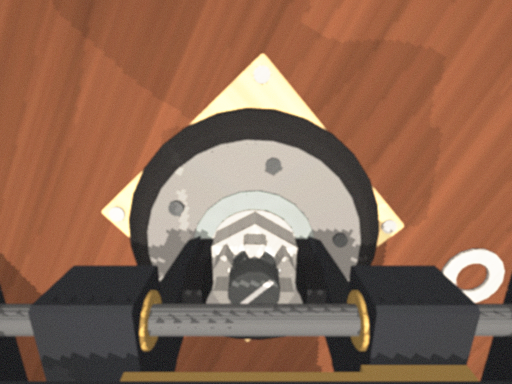

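Gripped square on the nut, and the line is partly visible at about (258,292), yaw 70.4°. I start turning gently.

Request:
play_rows --translation '[[0,0,0],[0,0,0],[0,0,0],[0,0,0],[0,0,0]]' --delta_rot '[[0,0,2],[0,0,2],[0,0,2],[0,0,2],[0,0,2]]' --grip '[-0.3,-0.3,-0.3,-0.3,-0.3]'

```text
clock: 8.35
tool_pos: [0.5556, -0.1295, 0.1268]
eef_rot: [0.586, 0.811, 0.0, 0.001]
contact_force: [-0.0, -0.5, 5.9]
opening: 0.461
finger_force: 34.8
```

```bash
cat > st.py <<'E'
from h import *
go([.5554,-.1296,.1268]);s=r.get_state();print(np.round(s["contact_force"],1),np.round(s["moment"],3),s["opening"]*88,s["finger_force"])
E
python3 st.py
```

```text
yaw 108.3 shift mm [-0.  -0.2  0. ] tilt 0.08 rz None q [ 0.38  0.9  -0.41  1.85  0.67  0.53 -0.16] t 8.35
[-0.  -0.5  5.9] [-0.045 -0.11   0.194] 40.54190467253089 34.81359601020813
```

Request:
play_rows --translation '[[0,0,0],[0,0,0],[0,0,0],[0,0,0]]' --delta_rot '[[0,0,2],[0,0,2],[0,0,2],[0,0,2]]' --grip '[-0.3,-0.3,-0.3,-0.3]'

```text
clock: 8.85
tool_pos: [0.5557, -0.1295, 0.1268]
eef_rot: [0.641, 0.768, 0.0, 0.001]
contact_force: [0.2, 0.4, 5.1]
opening: 0.458
finger_force: 34.8
```

```bash
python3 st.py
```

```text
yaw 100.29 shift mm [-0.  -0.3 -0. ] tilt 0.09 rz None q [ 0.36  0.9  -0.37  1.85  0.63  0.51 -0.26] t 8.85
[0.2 0.4 5.1] [-0.007 -0.197  0.13 ] 40.335969545861325 34.813488721847534
```

Request:
play_rows --translation '[[0,0,0],[0,0,0],[0,0,0],[0,0,0]]' --delta_rot '[[0,0,2],[0,0,2],[0,0,2],[0,0,2]]' --grip '[-0.3,-0.3,-0.3,-0.3]'

```text
clock: 9.35
tool_pos: [0.5558, -0.1295, 0.1268]
eef_rot: [0.693, 0.721, 0.001, 0.001]
contact_force: [0.8, 0.4, 4.9]
opening: 0.465
finger_force: 34.8
```

```bash
python3 st.py
```

```text
yaw 92.28 shift mm [-0.1 -0.4  0. ] tilt 0.11 rz None q [ 0.34  0.89 -0.34  1.85  0.58  0.49 -0.35] t 9.35
[0.8 0.4 4.9] [-0.025 -0.246  0.135] 40.91376587410268 34.813385009765625
```

Still loose. I continue in small steps.

Request:
play_rows --translation '[[0,0,0],[0,0,0],[0,0,0]]' --delta_rot '[[0,0,2],[0,0,2],[0,0,2]]' --grip '[-0.3,-0.3,-0.3]'

```text
clock: 9.72
tool_pos: [0.5559, -0.1295, 0.1268]
eef_rot: [0.73, 0.684, 0.001, 0.001]
contact_force: [1.1, -0.4, 4.8]
opening: 0.46
finger_force: 34.8
```

```bash
python3 st.py
```

```text
yaw 86.27 shift mm [-0.1 -0.5  0. ] tilt 0.12 rz None q [ 0.33  0.89 -0.31  1.85  0.54  0.48 -0.43] t 9.72
[ 1.1 -0.4  4.8] [ 0.011 -0.321  0.092] 40.51664446430325 34.81336534023285
```

Request:
play_rows --translation '[[0,0,0],[0,0,0],[0,0,0]]' --delta_rot '[[0,0,2],[0,0,2],[0,0,2]]' --grip '[-0.3,-0.3,-0.3]'

```text
clock: 10.1
tool_pos: [0.556, -0.1295, 0.1268]
eef_rot: [0.765, 0.645, 0.001, 0.001]
contact_force: [1.9, 0.2, 5.0]
opening: 0.465
finger_force: 34.8
```

```bash
python3 st.py
```

```text
yaw 80.26 shift mm [-0.2 -0.6  0. ] tilt 0.13 rz None q [ 0.31  0.89 -0.29  1.85  0.51  0.47 -0.5 ] t 10.1
[1.9 0.2 5. ] [-0.026 -0.355  0.139] 40.93996620112482 34.813313484191895
```

Request:
play_rows --translation '[[0,0,0],[0,0,0],[0,0,0]]' --delta_rot '[[0,0,2],[0,0,2],[0,0,2]]' --grip '[-0.3,-0.3,-0.3]'

```text
clock: 10.48
tool_pos: [0.5561, -0.1296, 0.1268]
eef_rot: [0.797, 0.604, 0.001, 0.001]
contact_force: [1.2, 0.1, 5.2]
opening: 0.459
finger_force: 34.8
```

```bash
python3 st.py
```

```text
yaw 74.25 shift mm [-0.2 -0.7  0. ] tilt 0.14 rz None q [ 0.3   0.89 -0.26  1.85  0.47  0.46 -0.57] t 10.47
[1.2 0.1 5.2] [-0.077 -0.388  0.113] 40.35583382456554 34.81324017047882
```

Request:
play_rows --translation '[[0,0,0],[0,0,0],[0,0,0]]' --delta_rot '[[0,0,2],[0,0,2],[0,0,2]]' --grip '[-0.3,-0.3,-0.3]'

```text
clock: 10.85
tool_pos: [0.5562, -0.1296, 0.1268]
eef_rot: [0.828, 0.561, 0.001, 0.001]
contact_force: [2.9, -0.2, 4.7]
opening: 0.461
finger_force: 34.8
```

```bash
python3 st.py
```

```text
yaw 68.23 shift mm [-0.3 -0.7  0. ] tilt 0.15 rz None q [ 0.29  0.88 -0.24  1.85  0.43  0.45 -0.63] t 10.85
[ 2.9 -0.2  4.7] [-0.073 -0.572  0.166] 40.571010874675984 34.81323838233948
```

Request:
play_rows --translation '[[0,0,0],[0,0,0],[0,0,0]]' --delta_rot '[[0,0,2],[0,0,2],[0,0,2]]' --grip '[-0.3,-0.3,-0.3]'

```text
clock: 11.22
tool_pos: [0.5563, -0.1296, 0.1268]
eef_rot: [0.856, 0.517, 0.001, 0.001]
contact_force: [2.6, -0.3, 4.3]
opening: 0.462
finger_force: 34.8
```

```bash
python3 st.py
```

```text
yaw 62.23 shift mm [-0.4 -0.8  0. ] tilt 0.16 rz None q [ 0.27  0.88 -0.21  1.85  0.39  0.44 -0.7 ] t 11.22
[ 2.6 -0.3  4.3] [-0.082 -0.659  0.19 ] 40.68050515958536 34.804843068122864
```

Request:
play_rows --translation '[[0,0,0],[0,0,0],[0,0,0]]' --delta_rot '[[0,0,2],[0,0,2],[0,0,2]]' --grip '[-0.3,-0.3,-0.3]'

```text
clock: 11.6
tool_pos: [0.5564, -0.1297, 0.1268]
eef_rot: [0.882, 0.471, 0.001, 0.001]
contact_force: [3.6, -1.2, 4.7]
opening: 0.462
finger_force: 34.8
```

```bash
python3 st.py
```

```text
yaw 56.26 shift mm [-0.5 -0.8 -0. ] tilt 0.18 rz None q [ 0.26  0.88 -0.19  1.86  0.35  0.43 -0.77] t 11.6
[ 3.6 -1.2  4.7] [-0.185 -1.068  0.457] 40.627219408827415 34.75169241428375
```

Snug felt at tool yaw of about 57°. The next aligned slot is about 16° on, plus about 7° of bush wind-up. I go slower now.

Request:
play_rows --translation '[[0,0,0],[0,0,0],[0,0,0],[0,0,0],[0,0,0],[0,0,0],[0,0,0],[0,0,0]]' --delta_rot '[[0,0,1],[0,0,1],[0,0,1],[0,0,1],[0,0,1],[0,0,1],[0,0,1],[0,0,1]]' --grip '[-0.3,-0.3,-0.3,-0.3,-0.3,-0.3,-0.3,-0.3]'

```text
clock: 12.6
tool_pos: [0.5565, -0.1298, 0.1268]
eef_rot: [0.912, 0.409, 0.001, 0.001]
contact_force: [4.4, -1.2, 4.7]
opening: 0.462
finger_force: 34.7
```

```bash
python3 st.py; python3 -c "
from h import *
c,a,mu=line('wrist',(.5552,-.1297),save='pics/w6.png',rad=.006)"
```

```text
yaw 48.34 shift mm [-0.6 -0.9  0. ] tilt 0.2 rz None q [ 0.24  0.88 -0.15  1.86  0.29  0.42 -0.85] t 12.6
[ 4.4 -1.2  4.7] [-0.345 -1.324  0.688] 40.620765541896745 34.74390149116516
wrist line mid [ 0.5555 -0.1288] yaw 62.76 len 0.0103 wid 0.0022 n 531 lo/hi 92.0 236.0
```

Request:
play_rows --translation '[[0,0,0],[0,0,0],[0,0,0],[0,0,0],[0,0,0],[0,0,0],[0,0,0],[0,0,0],[0,0,0],[0,0,0],[0,0,0],[0,0,0],[0,0,0],[0,0,0],[0,0,0]]' --delta_rot '[[0,0,1],[0,0,1],[0,0,1],[0,0,1],[0,0,1],[0,0,1],[0,0,1],[0,0,1],[0,0,1],[0,0,1],[0,0,1],[0,0,1],[0,0,1],[0,0,1],[0,0,0]]' --grip '[-0.3,-0.3,-0.3,-0.3,-0.3,-0.3,-0.3,-0.3,-0.3,-0.3,-0.3,-0.3,-0.3,-0.3,-0.3]'

```text
clock: 14.52
tool_pos: [0.5566, -0.13, 0.1268]
eef_rot: [0.955, 0.295, 0.002, 0.001]
contact_force: [5.0, -1.4, 3.9]
opening: 0.461
finger_force: 34.7
```

```bash
python3 st.py; python3 - <<'E'
from h import *
c,a,mu=line('wrist',(.5552,-.1297),save='pics/w7.png',rad=.006)
u=proj(c,[.5552,-.1297,.085])[0].astype(int);print(u, u-[100,75])
cv2.imwrite("pics/w7c.png",cv2.resize(a[u[1]-75:u[1]+75,u[0]-100:u[0]+100],(800,600),interpolation=cv2.INTER_CUBIC))
E
```

```text
yaw 34.34 shift mm [-0.8 -1.   0. ] tilt 0.21 rz None q [ 0.21  0.88 -0.1   1.86  0.19  0.41 -1.  ] t 14.53
[ 5.  -1.4  3.9] [-0.475 -1.32   0.643] 40.52613112345101 34.743871092796326
wrist line mid [ 0.5553 -0.129 ] yaw 63.31 len 0.0107 wid 0.0023 n 530 lo/hi 95.0 239.0
[253 278] [153 203]
```

View pics/w7c.png

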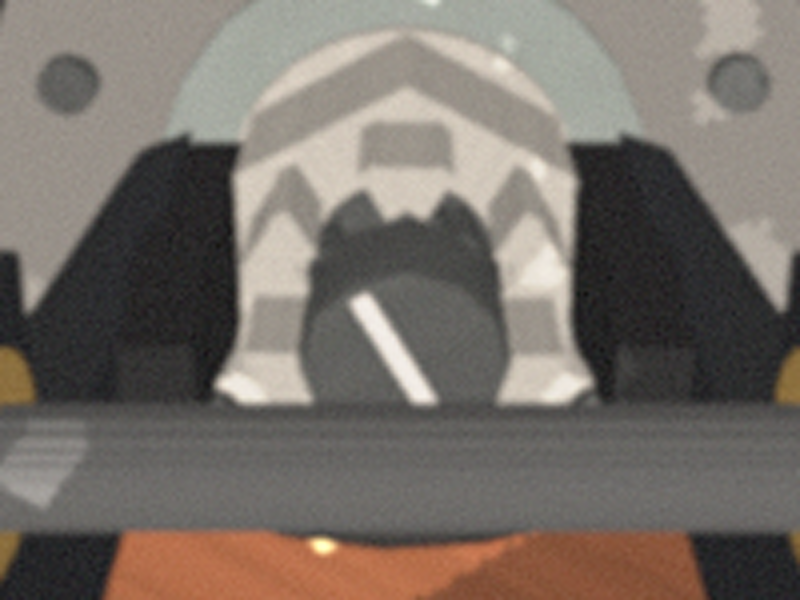

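The line reads 63.3° and the slot is at about 64.3°, so 1° more. Then I ease the wind-up back to zero torque and let go.

Request:
play_rows --translation '[[0,0,0],[0,0,0],[0,0,0],[0,0,0],[0,0,0],[0,0,0],[0,0,0]]' --delta_rot '[[0,0,1],[0,0,0],[0,0,-2],[0,0,-2],[0,0,-2],[0,0,-1],[0,0,0]]' --grip '[-0.3,-0.3,-0.3,-0.3,-0.3,-0.3,-0.3]'

```text
clock: 15.45
tool_pos: [0.5565, -0.1299, 0.1268]
eef_rot: [0.939, 0.344, 0.002, 0.001]
contact_force: [6.4, -0.1, 4.2]
opening: 0.46
finger_force: 34.8
```

```bash
python3 st.py; python3 -c "
from h import *
c,a,mu=line('wrist',(.5552,-.1297),rad=.006)"
```

```text
yaw 40.24 shift mm [-0.6 -1.  -0. ] tilt 0.2 rz None q [ 0.22  0.88 -0.12  1.86  0.23  0.42 -0.94] t 15.45
[ 6.4 -0.1  4.2] [-0.304 -1.315  0.252] 40.45305203706905 34.79808211326599
wrist line mid [ 0.5553 -0.129 ] yaw 68.56 len 0.0108 wid 0.0023 n 530 lo/hi 94.0 237.0
```

Request:
play_rows --translation '[[0,0,0],[0,0,0],[0,0,0],[0,0,-0.02],[0,0,-0.03],[0,0,-0.035],[0,0,0],[0,0,0]]' --delta_rot '[[0,0,0],[0,0,0],[0,0,0],[0,0,0],[0,0,0],[0,0,0],[0,0,0],[0,0,0]]' --grip '[0.3,0.5,0.5,0.5,0.5,0.5,0.5,0.5]' --squeeze 10

```text
clock: 16.5
tool_pos: [0.5542, -0.1296, 0.2107]
eef_rot: [0.939, 0.345, -0.001, -0.0]
contact_force: [-0.5, 0.2, -1.0]
opening: 0.746
finger_force: 0.0
```

```bash
python3 st.py; python3 - <<'E'
from h import *
c,a,mu=line('wrist',(.5552,-.1297),save='pics/w8.png')
u=proj(c,[.5552,-.1297,.085])[0].astype(int);print(u, u-[60,45])
cv2.imwrite("pics/w8c.png",cv2.resize(a[u[1]-45:u[1]+45,u[0]-60:u[0]+60],(800,600),interpolation=cv2.INTER_CUBIC))
E
```

```text
yaw 40.31 shift mm [ 1.   0.9 83.9] tilt 0.11 rz None q [ 0.25  0.74 -0.17  1.82  0.2   0.6  -0.91] t 16.5
[-0.5  0.2 -1. ] [-0.022 -0.04  -0.001] 65.67642758271425 0.0
wrist line mid [ 0.5547 -0.1305] yaw 70.54 len 0.0179 wid 0.0027 n 559 lo/hi 95.0 254.0
[256 210] [196 165]
```

View pics/w8c.png

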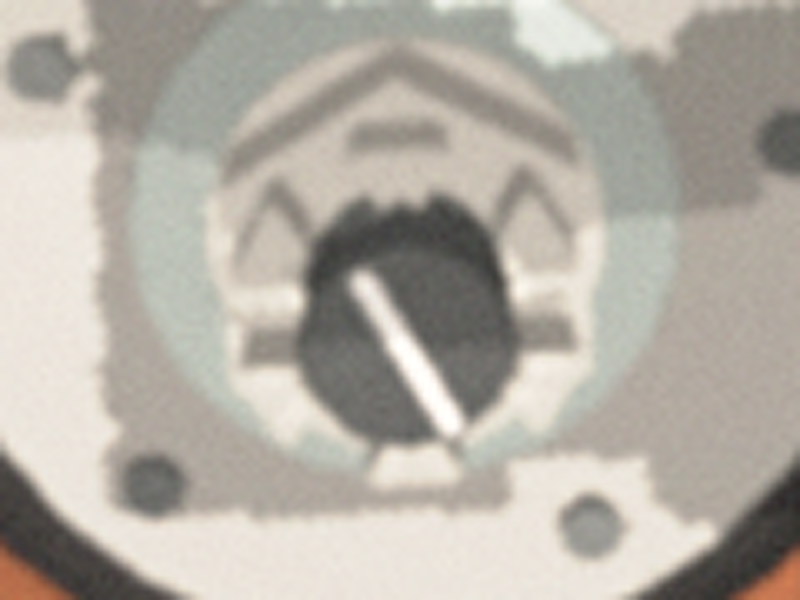

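The line is at 70.5° and the nut slot walls read about 72°, so they are aligned well within clearance. Next is the pin.

```bash
python3 - <<'E'
from h import *
go([.47,.215,.26])
E
```

```text
yaw 40.32 shift mm [ 158.7 -317.2  -49.4] tilt 0.15 rz None q [ 0.25  0.74 -0.17  1.82  0.2   0.6  -0.91] t 16.55
```

Request:
play_rows --translation '[[0,0,-0.025],[0.018,-0.036,-0.024],[0.02,-0.04,0],[0.02,-0.04,0],[0.02,-0.04,0],[0.02,-0.04,0],[0.02,-0.04,0],[0.02,-0.04,0],[0.02,-0.04,0],[0,0,0],[0,0,0],[0,0,0]]' --delta_rot '[[0,0,0],[0,0,0],[0,0,0],[0,0,0],[0,0,0],[0,0,0],[0,0,0],[0,0,0],[0,0,0],[0,0,0],[0,0,0],[0,0,0]]' --grip '[0.5,0.5,0.5,0.5,0.5,0.5,0.5,0.5,0.5,0.5,0.5,0.5]'

```text
clock: 18.05
tool_pos: [0.4713, 0.2117, 0.2599]
eef_rot: [0.939, 0.343, -0.001, 0.001]
contact_force: [-0.1, 1.0, 0.2]
opening: 0.752
finger_force: 0.0
```

```bash
python3 - <<'E'
from h import *
go([.47,.215,.26]); c=cal("wrist"); a=r.snapshot("wrist")
for t in("pin","pin_tip","stout_pin"):
    D=r.silhouettes("wrist",t); 
    for d in D:
        P=np.argwhere(d["pixels"])[:,::-1]; print(t,round(d["confidence"],2),len(P),P.min(0),P.max(0),ray(c,P.mean(0),.013).round(4))
cv2.imwrite("pics/w9.png",a)
cv2.imwrite("pics/w9v.png",cv2.resize(a,(800,600)))
E
```

```text
yaw 40.17 shift mm [ 1.1 -3.4 -0.1] tilt 0.11 rz None q [-0.44  0.61 -0.11  1.94  0.11  0.6  -1.5 ] t 18.05
pin 0.75 538 [220 153] [254 208] [[0.456  0.2273 0.013 ]]
pin_tip 0.62 594 [220 152] [254 209] [[0.4557 0.2261 0.013 ]]
stout_pin 0.79 791 [328 113] [352 162] [[0.5619 0.1675 0.013 ]]
```

View pics/w9v.png

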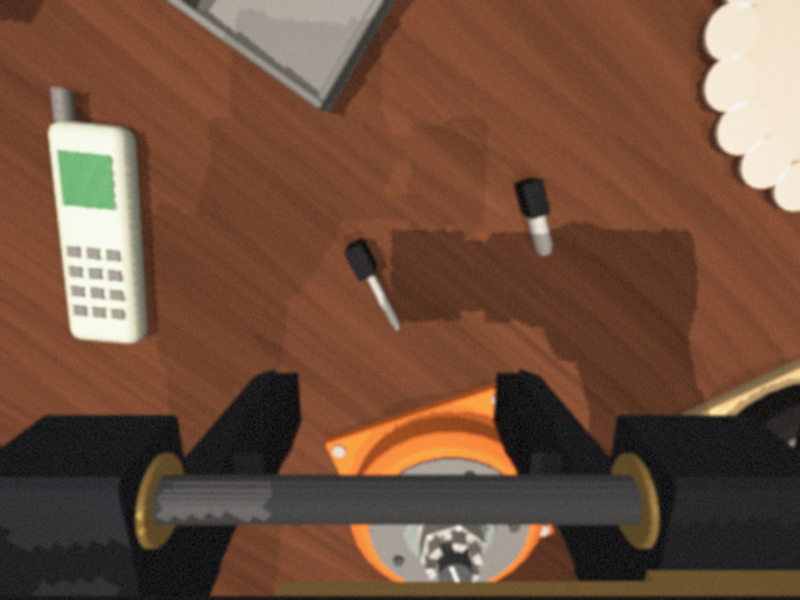

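The picture shows the thin pin's head at (361,258), its tip at (397,328), and the stout pin at (535,215).

```bash
python3 - <<'E'
from h import *
c=cal("wrist"); k=512/800
S=ray(c,np.array([[370,276],[398,329]])*k,.013); d=S[1]-S[0]; th=np.degrees(np.arctan2(d[1],d[0])); print(S.round(4),"len",np.linalg.norm(d),"yaw",th)
u=d/np.linalg.norm(d); o=S[1]-.058*u; print("origin",o.round(4), "headtop px",proj(c,[o[0],o[1],.026])/k)
H=ray(c,np.array([[358,252]])*k,.026);print("head top",H)
go([*o[:2],.15],th+180); go([*o[:2],.15],th)
E
```

```text
[[0.455  0.2248 0.013 ]
 [0.4373 0.1838 0.013 ]] len 0.044647281166397455 yaw -113.41385250892094
origin [0.4603 0.237  0.013 ] headtop px [[359.88233846 263.52827917]]
head top [[0.46564227 0.24294686 0.026     ]]
yaw 40.22 shift mm [  7.4 -25.8 110.3] tilt 0.02 rz -26.36 q [-0.44  0.61 -0.11  1.94  0.11  0.6  -1.5 ] t 18.25
yaw 40.22 shift mm [  7.4 -25.8 110.3] tilt 0.02 rz 153.64 q [-0.44  0.61 -0.11  1.94  0.11  0.6  -1.5 ] t 18.25
```

Request:
play_rows --translation '[[0,0,0],[0,0,0],[0,0,0],[0.009,-0.01,0.03],[0.009,-0.01,0.04],[0,0,0.04],[0,0,0],[0,0,0],[0,0,0]]' --delta_rot '[[0,0,-9],[0,0,-9],[0,0,-8.4],[0,0,0],[0,0,0],[0,0,0],[0,0,0],[0,0,0],[0,0,0]]' --grip '[0.3,0,0,0,0,0,0,0,0]'

```text
clock: 19.38
tool_pos: [0.4608, 0.2381, 0.152]
eef_rot: [0.835, 0.55, 0.002, 0.0]
contact_force: [0.8, 0.3, -0.3]
opening: 0.502
finger_force: 0.0
```

```bash
python3 - <<'E'
from h import *
go([.4603,.237,.068],66.6); c=cal("wrist"); a=r.snapshot("wrist")
cv2.imwrite("pics/w10.png",a)
for d in r.silhouettes("wrist","pin"):
    P=np.argwhere(d["pixels"])[:,::-1]; print(round(d["confidence"],2),len(P),P.min(0),P.max(0))
x,y=256,200
cv2.imwrite("pics/w10c.png",cv2.resize(a[75:315,96:416],(800,600),interpolation=cv2.INTER_CUBIC))
E
```

```text
yaw 66.68 shift mm [-1.4 -0.1 84. ] tilt 0.17 rz 0.08 q [-0.47  0.8  -0.15  2.01  0.32  0.36 -1.29] t 19.38
0.64 1079 [246 189] [265 273]
```

View pics/w10c.png

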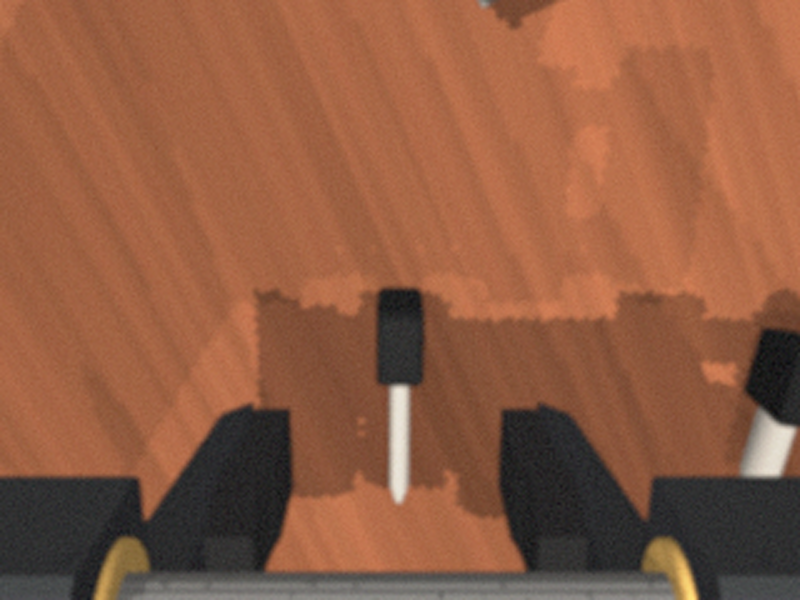

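The pin is straight in the view, with its shaft from (401,384) to the tip at (399,502). That was my tenth picture, so from here I go by numbers.

```bash
python3 - <<'E'
from h import *
c=cal("wrist"); f=lambda l:np.array(l)*.4+[96,75]-0.3
S=ray(c,f([[401,384],[399,502]]),.013); d=S[1]-S[0]; th=np.degrees(np.arctan2(d[1],d[0])); u=d/np.linalg.norm(d); print(np.linalg.norm(d),th,S)
T=ray(c,f([[380,290],[420,290],[380,325],[422,325]]),.026); print("back top edge",T[:2].mean(0)); o1=T[:2].mean(0)+.012*u
o2=S[1]-.058*u; o3=S[0]-.012*u; print(o1,o2,o3)
o=(o1+o2+o3)/3; go([*o[:2],.068],th+180)
E
```

```text
0.04224506358739278 -114.09591666185648 [[0.45433678 0.22145813 0.013     ]
 [0.43708959 0.18289416 0.013     ]]
back top edge [0.46761937 0.25342614 0.026     ]
[0.46272018 0.24247178 0.026     ] [0.46076898 0.23584023 0.013     ] [0.45923597 0.23241249 0.013     ]
yaw 66.69 shift mm [-1.1  0.7 83.7] tilt 0.15 rz 0.79 q [-0.47  0.8  -0.15  2.01  0.32  0.36 -1.29] t 19.48
```

```bash
python3 - <<'E'
from h import *
c=cal("wrist"); f=lambda l:np.array(l)*.4+[96,75]-0.3
S=ray(c,f([[401,384],[399,502]]),.013); d=S[1]-S[0]; u=d/np.linalg.norm(d)
b=ray(c,f([[400,290]]),0.0)[0]+.012*u; F=ray(c,f([[400,384]]),.026)[0]-.012*u; t=S[1]-.058*u
print(b,F,t); o=(b+F+t)/3; go([*o[:2],.068],66.3)
E
```

```text
[0.45979331 0.23520811 0.        ] [0.46112446 0.2378282  0.026     ] [0.46076898 0.23584023 0.013     ]
yaw 66.69 shift mm [-1.8  0.6 83.7] tilt 0.15 rz 0.39 q [-0.47  0.8  -0.15  2.01  0.32  0.36 -1.29] t 19.48
```

Request:
play_rows --translation '[[-0.0018,0.0006,0.02],[0,0,0.02],[0,0,0.02],[0,0,0.015],[0,0,0.009],[0,0,0],[0,0,0]]' --delta_rot '[[0,0,0.4],[0,0,0],[0,0,0],[0,0,0],[0,0,0],[0,0,0],[0,0,0]]' --grip '[0,0,0,0,0,0,0]'

```text
clock: 20.35
tool_pos: [0.4599, 0.2362, 0.0669]
eef_rot: [0.837, 0.547, 0.0, 0.0]
contact_force: [-0.7, 0.5, 0.9]
opening: 0.507
finger_force: 0.0
```

Request:
play_rows --translation '[[0,0,0],[0,0,0],[0,0,0],[0,0,0],[0,0,0],[0,0,0]]' --delta_rot '[[0,0,0],[0,0,0],[0,0,0],[0,0,0],[0,0,0],[0,0,0]]' --grip '[-0.4,-0.6,-0.9,-0.9,-0.9,-0.9]' --squeeze 20

```text
clock: 21.1
tool_pos: [0.4597, 0.2361, 0.0665]
eef_rot: [0.837, 0.547, 0.0, 0.0]
contact_force: [-0.8, 0.4, 3.2]
opening: 0.16
finger_force: 20.0
```

```bash
python3 st.py; python3 -c "
from h import *;print(pose()[0])"
```

```text
yaw 66.32 shift mm [-296.5  234.5  -60.2] tilt 0.02 rz None q [-0.52  0.96 -0.07  2.02  0.35  0.17 -1.32] t 21.1
[-0.8  0.4  3.2] [-0.063 -0.008  0.003] 14.053592580544441 20.000306982547045
[0.45974653 0.23607709 0.06653634]
```

Request:
play_rows --translation '[[0,0,-0.02],[0,0,-0.04],[0,0,-0.04],[0,0,-0.02],[0,0,0]]' --delta_rot '[[0,0,0],[0,0,0],[0,0,-2.2],[0,0,-2.2],[0,0,0]]' --grip '[-0.9,-0.9,-0.9,-0.9,-0.9]'

```text
clock: 21.72
tool_pos: [0.4602, 0.2363, 0.1875]
eef_rot: [0.816, 0.578, 0.001, -0.0]
contact_force: [-0.7, 0.7, -0.0]
opening: 0.159
finger_force: 20.0
```

```bash
python3 st.py; python3 -c "
from h import *; go([.5869,-.0405,.18],70.7)"
```

```text
yaw 70.68 shift mm [-314.   210.8   60.3] tilt 0.16 rz None q [-0.43  0.74 -0.21  1.99  0.33  0.44 -1.23] t 21.73
[-0.7  0.7 -0. ] [-0.054 -0.066 -0.002] 14.035370150981755 19.999754761811346
yaw 70.68 shift mm [-219.3  211.1    7.3] tilt 0.16 rz -0.02 q [-0.43  0.74 -0.21  1.99  0.33  0.44 -1.23] t 21.73
```

Request:
play_rows --translation '[[-0.02,0.019,0],[-0.03,0.029,0],[-0.03,0.029,0],[-0.03,0.029,0],[-0.03,0.029,0],[-0.03,0.029,0],[-0.03,0.029,0.007],[-0.019,0.018,0],[0,0,0],[0,0,0],[0,0,0]]' --delta_rot '[[0,0,0],[0,0,0],[0,0,0],[0,0,0],[0,0,0],[0,0,0],[0,0,0],[0,0,0],[0,0,0],[0,0,0],[0,0,0]]' --grip '[-0.9,-0.9,-0.9,-0.9,-0.9,-0.9,-0.9,-0.9,-0.9,-0.9,-0.9]'

```text
clock: 23.1
tool_pos: [0.5859, -0.0383, 0.1792]
eef_rot: [0.815, 0.58, -0.0, -0.001]
contact_force: [-0.4, -0.7, 0.1]
opening: 0.152
finger_force: 20.0
```

```bash
python3 -c "
from h import *; go([.5869,-.0405,.1343],70.7)
for n in ('scene','side'): print(n,[(np.round(d['point'],3).tolist(),round(d['confidence'],2)) for d in (r.snapshot(n),r.look_for(n,'nut'))[1]])"
```

```text
yaw 70.88 shift mm [-1.8  1.7 44.9] tilt 0.08 rz 0.18 q [ 0.17  0.82 -0.32  1.78  0.41  0.61 -0.73] t 23.1
scene [([0.569, -0.134, 0.077], 0.47)]
side [([0.359, 0.075, 0.072], 0.76), ([0.552, -0.113, 0.076], 0.36)]
```

```bash
python3 -c "
from h import *; go([.5862,-.0435,.1343],70.7)"
```

```text
yaw 70.8 shift mm [-3.9  1.2 45.2] tilt 0.01 rz 0.1 q [ 0.17  0.82 -0.32  1.78  0.41  0.61 -0.73] t 23.3
```

Request:
play_rows --translation '[[-0.002,0.0012,0.015],[-0.002,0,0.015],[0,0,0.01],[0,0,0.005],[0,0,0],[0,0,0],[0,0,0]]' --delta_rot '[[0,0,0],[0,0,0],[0,0,0],[0,0,0],[0,0,0],[0,0,0],[0,0,0]]' --grip '[-0.9,-0.9,-0.9,-0.9,-0.9,-0.9,-0.9]'

```text
clock: 24.18
tool_pos: [0.5866, -0.0444, 0.1348]
eef_rot: [0.815, 0.579, 0.0, 0.0]
contact_force: [0.6, -1.0, -0.4]
opening: 0.161
finger_force: 20.0
```

```bash
cat > ins.py <<'E'
from h import *
p,q,s=pose(); A=np.array([.5558,-.1303]); t=np.radians(70.7); u=np.array([np.cos(t),np.sin(t)]); n=np.array([np.sin(t),-np.cos(t)])
d=p[:2]-A; F=q.inv().apply(s["contact_force"]); M=q.inv().apply(s["moment"])
print("D",round(d@u*1e3,1),"lat",round(d@n*1e3,2),"z err",round((p[2]-.1343)*1e3,2),"F tool",F.round(1),"M",M.round(3),"open",round(s["opening"]*88,2),"grip",round(s["finger_force"],1)); go([*(A+u*.0325),.1343],70.7)
E
python3 ins.py
```

```text
D 91.2 lat 0.68 z err 0.54 F tool [-0.7  0.9  0.4] M [-0.032 -0.014  0.024] open 14.13 grip 20.0
yaw 70.73 shift mm [-58.7  -0.7   0.5] tilt 0.05 rz 0.03 q [ 0.16  0.89 -0.28  1.8   0.45  0.52 -0.75] t 24.18
```

Request:
play_rows --translation '[[-0.003,-0.0007,0.0005],[-0.004,0,0],[-0.003,0,0],[0,0,0],[0,0,0]]' --delta_rot '[[0,0,0],[0,0,0],[0,0,0],[0,0,0],[0,0,0]]' --grip '[-0.9,-0.9,-0.9,-0.9,-0.9]'

```text
clock: 24.8
tool_pos: [0.5824, -0.0536, 0.134]
eef_rot: [0.816, 0.579, 0.0, 0.0]
contact_force: [0.1, 0.1, 0.0]
opening: 0.154
finger_force: 20.0
```

```bash
python3 ins.py
```

```text
D 81.2 lat -0.21 z err -0.35 F tool [ 0.1  0.  -0. ] M [-0.102 -0.057  0.003] open 13.57 grip 20.0
yaw 70.73 shift mm [-48.7   0.2  -0.4] tilt 0.01 rz 0.03 q [ 0.17  0.89 -0.28  1.81  0.45  0.51 -0.74] t 24.8
```

Request:
play_rows --translation '[[-0.003,0.0002,-0.0002],[-0.003,0,0],[-0.003,0,0],[-0.003,0,0],[-0.002,0,0],[0,0,0]]' --delta_rot '[[0,0,0],[0,0,0],[0,0,0],[0,0,0],[0,0,0],[0,0,0]]' --grip '[-0.9,-0.9,-0.9,-0.9,-0.9,-0.9]'

```text
clock: 25.55
tool_pos: [0.5779, -0.0672, 0.1341]
eef_rot: [0.816, 0.579, -0.0, 0.0]
contact_force: [-0.4, -0.3, -1.0]
opening: 0.157
finger_force: 20.0
```

```bash
python3 ins.py
```

```text
D 66.9 lat -0.03 z err -0.2 F tool [-0.4 -0.2  1. ] M [-0.006 -0.012 -0.017] open 13.79 grip 20.0
yaw 70.71 shift mm [-34.4   0.   -0.2] tilt 0.01 rz 0.01 q [ 0.2   0.89 -0.28  1.82  0.46  0.51 -0.73] t 25.55
```

Request:
play_rows --translation '[[-0.002,0,0],[-0.002,0,0],[-0.002,0,0],[-0.002,0,0],[-0.002,0,0],[0,0,0]]' --delta_rot '[[0,0,0],[0,0,0],[0,0,0],[0,0,0],[0,0,0],[0,0,0]]' --grip '[-0.9,-0.9,-0.9,-0.9,-0.9,-0.9]'

```text
clock: 26.3
tool_pos: [0.5745, -0.0767, 0.1341]
eef_rot: [0.816, 0.579, -0.0, 0.0]
contact_force: [0.9, -0.5, 0.2]
opening: 0.159
finger_force: 20.0
```

```bash
python3 ins.py
```

```text
D 56.8 lat -0.02 z err -0.2 F tool [-0.2  1.  -0.2] M [-0.113  0.03   0.03 ] open 13.96 grip 20.0
yaw 70.7 shift mm [-24.3   0.   -0.2] tilt 0.01 rz 0.0 q [ 0.22  0.88 -0.28  1.82  0.46  0.5  -0.72] t 26.3
```

Tip is inside the hole and there is no force. I continue.

Request:
play_rows --translation '[[-0.002,0,0],[-0.002,0,0],[-0.002,0,0],[-0.002,0,0],[-0.002,0,0],[0,0,0]]' --delta_rot '[[0,0,0],[0,0,0],[0,0,0],[0,0,0],[0,0,0],[0,0,0]]' --grip '[-0.9,-0.9,-0.9,-0.9,-0.9,-0.9]'

```text
clock: 27.05
tool_pos: [0.5713, -0.0861, 0.1341]
eef_rot: [0.816, 0.579, -0.0, 0.0]
contact_force: [0.2, -0.1, -0.2]
opening: 0.157
finger_force: 20.0
```

```bash
python3 ins.py
```

```text
D 46.8 lat 0.0 z err -0.18 F tool [-0.   0.2  0.2] M [-0.082  0.016 -0.003] open 13.86 grip 20.0
yaw 70.7 shift mm [-14.3  -0.   -0.2] tilt 0.01 rz 0.0 q [ 0.23  0.88 -0.28  1.83  0.47  0.5  -0.7 ] t 27.05
```

Request:
play_rows --translation '[[-0.002,0,0],[-0.002,0,0],[-0.002,0,0],[-0.002,0,0],[-0.002,0,0],[0,0,0]]' --delta_rot '[[0,0,0],[0,0,0],[0,0,0],[0,0,0],[0,0,0],[0,0,0]]' --grip '[-0.9,-0.9,-0.9,-0.9,-0.9,-0.9]'

```text
clock: 27.8
tool_pos: [0.5679, -0.0956, 0.1341]
eef_rot: [0.816, 0.579, -0.0, 0.0]
contact_force: [0.4, 0.1, -0.4]
opening: 0.155
finger_force: 20.0
```

```bash
python3 ins.py
```

```text
D 36.8 lat -0.02 z err -0.19 F tool [0.2 0.3 0.4] M [-0.062 -0.035  0.014] open 13.67 grip 20.0
yaw 70.7 shift mm [-4.3  0.  -0.2] tilt 0.01 rz 0.0 q [ 0.25  0.88 -0.28  1.83  0.47  0.49 -0.69] t 27.8
```

Request:
play_rows --translation '[[-0.001,0,0],[-0.001,0,0],[-0.001,0,0],[-0.0005,0,0],[0,0,0]]' --delta_rot '[[0,0,0],[0,0,0],[0,0,0],[0,0,0],[0,0,0]]' --grip '[-0.9,-0.9,-0.9,-0.9,-0.9]'

```text
clock: 28.42
tool_pos: [0.5669, -0.0987, 0.1341]
eef_rot: [0.816, 0.579, -0.0, 0.0]
contact_force: [1.1, 0.9, -0.4]
opening: 0.154
finger_force: 20.0
```

```bash
python3 ins.py
```

```text
D 33.5 lat -0.02 z err -0.17 F tool [1.2 0.8 0.4] M [-0.061 -0.02  -0.036] open 13.54 grip 20.0
yaw 70.72 shift mm [-1.   0.  -0.2] tilt 0.01 rz 0.02 q [ 0.26  0.88 -0.28  1.84  0.47  0.49 -0.69] t 28.43
```

Request:
play_rows --translation '[[-0.0005,0,0],[-0.0005,0,0],[0,0,0]]' --delta_rot '[[0,0,0],[0,0,0],[0,0,0]]' --grip '[-0.9,-0.9,-0.9]'

```text
clock: 28.8
tool_pos: [0.5665, -0.0996, 0.1341]
eef_rot: [0.816, 0.579, 0.0, 0.0]
contact_force: [0.0, -0.3, -0.0]
opening: 0.161
finger_force: 20.0
```

```bash
python3 ins.py
```

```text
D 32.5 lat -0.02 z err -0.19 F tool [-0.2  0.1  0. ] M [-0.056 -0.009 -0.011] open 14.18 grip 20.0
yaw 70.72 shift mm [-0.   0.  -0.2] tilt 0.01 rz 0.02 q [ 0.26  0.88 -0.28  1.84  0.47  0.49 -0.69] t 28.8
```

Still free. I creep on until it makes contact.

Request:
play_rows --translation '[[-0.0005,0,0],[-0.0005,0,0],[0,0,0]]' --delta_rot '[[0,0,0],[0,0,0],[0,0,0]]' --grip '[-0.9,-0.9,-0.9]'

```text
clock: 29.18
tool_pos: [0.5663, -0.1002, 0.1341]
eef_rot: [0.815, 0.579, 0.0, -0.0]
contact_force: [-0.6, 0.1, -0.7]
opening: 0.157
finger_force: 20.0
```

```bash
python3 ins.py
```

```text
D 31.8 lat -0.03 z err -0.18 F tool [-0.1 -0.6  0.7] M [-0.059  0.102 -0.051] open 13.81 grip 20.0
yaw 70.74 shift mm [ 0.7  0.  -0.2] tilt 0.02 rz 0.04 q [ 0.26  0.88 -0.28  1.84  0.48  0.49 -0.69] t 29.18
```

Request:
play_rows --translation '[[-0.0005,0,0],[-0.0005,0,0],[0,0,0]]' --delta_rot '[[0,0,0],[0,0,0],[0,0,0]]' --grip '[-0.9,-0.9,-0.9]'

```text
clock: 29.55
tool_pos: [0.5663, -0.1005, 0.1342]
eef_rot: [0.815, 0.579, 0.001, -0.0]
contact_force: [0.9, 3.9, -0.6]
opening: 0.159
finger_force: 20.0
```

```bash
python3 ins.py
```

```text
D 31.6 lat 0.07 z err -0.09 F tool [ 4.  -0.4  0.6] M [-0.06   0.82  -0.053] open 13.96 grip 20.0
yaw 70.77 shift mm [ 0.9 -0.1 -0.1] tilt 0.09 rz 0.07 q [ 0.26  0.88 -0.29  1.84  0.48  0.49 -0.69] t 29.55
```

It's home: progress stopped with about 4 N. I let go, rise, and check.

Request:
play_rows --translation '[[0,0,0],[0,0,0],[0,0,0],[0,0,0]]' --delta_rot '[[0,0,0],[0,0,0],[0,0,0],[0,0,0]]' --grip '[-0.6,-0.4,-0.2,-0.2]'

```text
clock: 30.05
tool_pos: [0.5658, -0.1019, 0.1341]
eef_rot: [0.816, 0.579, -0.0, 0.0]
contact_force: [-0.2, 0.9, 0.7]
opening: 0.401
finger_force: 0.0
```

Request:
play_rows --translation '[[0,0,-0.01],[0,0,-0.02],[0,0,-0.03],[0,0,-0.03],[0,0,0],[0,0,0],[0,0,0]]' --delta_rot '[[0,0,0],[0,0,0],[0,0,0],[0,0,0],[0,0,0],[0,0,0],[0,0,0]]' --grip '[-0.2,-0.2,-0.2,-0.2,-0.2,-0.2,-0.2]'

```text
clock: 30.92
tool_pos: [0.5653, -0.1015, 0.2232]
eef_rot: [0.815, 0.579, -0.001, -0.001]
contact_force: [-1.1, 0.1, -0.8]
opening: 0.4
finger_force: 0.0
```

```bash
python3 - <<'E'
from h import *
go([.5558,-.1303,.22]); A=np.array([.5558,-.1303]); t=np.radians(70.7); u=np.array([np.cos(t),np.sin(t)])
c=cal("wrist"); a=r.snapshot("wrist"); cv2.imwrite("pics/f.png",a)
line("wrist",A)
for t_ in("pin","pin_tip","nut"):
  r.snapshot("wrist")
  for d in r.silhouettes("wrist",t_):
    P=np.argwhere(d["pixels"])[:,::-1]; print(t_,round(d["confidence"],2),len(P),P.min(0),P.max(0))
# profile along the pin line, height .093 (head top) and .0808
g=cv2.cvtColor(a,cv2.COLOR_BGR2GRAY)
for z in(.0932,.0808):
  print(z,[(int(k),int(g[tuple(np.round(proj(c,[*(A+u*k/1000),z])[0]).astype(int)[::-1])])) for k in range(-30,54,2)])
E
```

```text
yaw 70.73 shift mm [-30.3   0.6   3.3] tilt 0.11 rz None q [ 0.31  0.75 -0.37  1.79  0.4   0.68 -0.62] t 30.93
wrist line mid [ 0.5551 -0.1296] yaw 70.3 len 0.0187 wid 0.0024 n 449 lo/hi 79.0 214.0
pin 0.72 795 [244 182] [263 267]
pin_tip 0.61 792 [244 182] [262 268]
nut 0.81 1157 [227 208] [281 264]
0.0932 [(-30, 177), (-28, 154), (-26, 112), (-24, 116), (-22, 109), (-20, 100), (-18, 168), (-16, 163), (-14, 165), (-12, 156), (-10, 193), (-8, 192), (-6, 190), (-4, 190), (-2, 191), (0, 191), (2, 197), (4, 188), (6, 195), (8, 153), (10, 67), (12, 41), (14, 74), (16, 135), (18, 146), (20, 154), (22, 165), (24, 136), (26, 36), (28, 33), (30, 32), (32, 34), (34, 29), (36, 34), (38, 36), (40, 37), (42, 44), (44, 44), (46, 35), (48, 19), (50, 12), (52, 83)]
0.0808 [(-30, 109), (-28, 100), (-26, 161), (-24, 160), (-22, 169), (-20, 156), (-18, 189), (-16, 193), (-14, 189), (-12, 190), (-10, 190), (-8, 190), (-6, 190), (-4, 197), (-2, 188), (0, 191), (2, 153), (4, 67), (6, 47), (8, 74), (10, 135), (12, 142), (14, 154), (16, 167), (18, 163), (20, 42), (22, 34), (24, 31), (26, 34), (28, 36), (30, 40), (32, 34), (34, 36), (36, 37), (38, 44), (40, 44), (42, 39), (44, 30), (46, 21), (48, 54), (50, 150), (52, 159)]
```

```bash
python3 - <<'E'
from h import *
from scipy.ndimage import map_coordinates,gaussian_filter1d
A=np.array([.5554,-.1299]); t=np.radians(70.5); u=np.array([np.cos(t),np.sin(t)]); n=np.array([np.sin(t),-np.cos(t)])
p0=pose()[0]; c=cal("wrist"); G=np.mean([cv2.cvtColor(r.snapshot("wrist"),cv2.COLOR_BGR2GRAY).astype(float) for _ in range(4)],0); print(p0,pose()[0])
def prof(z,ks,ls,along=u,acr=n):
    P=np.array([[*(A+along*k/1e3+acr*l/1e3),z] for k in ks for l in ls]); q=proj(c,P); return map_coordinates(G,q.T[::-1],order=1).reshape(len(ks),len(ls)).mean(1)
ks=np.arange(-40,60,.25)
def edges(z,ls,th=25):
    v=prof(z,ks,ls); g=gaussian_filter1d(np.gradient(v,.25),3); return [(ks[i],round(g[i],1)) for i in range(1,len(g)-1) if abs(g[i])>12 and abs(g[i])>=abs(g[i-1]) and abs(g[i])>abs(g[i+1])]
print("line ends z.097",edges(.097,np.arange(-.6,.7,.3)))
print("head top z.0935",edges(.0935,np.arange(-5,5.1,.5)))
print("head top z.0915",edges(.0915,np.arange(-5,5.1,.5)))
print("head bot z.067",edges(.067,np.arange(-5,5.1,.5)))
ls=np.arange(-15,15,.25)
for z,k in((.0935,30),(.0915,30)):
    v=prof(z,ls,[k],n,u) if 0 else np.mean([prof(z,ls,[kk],n,u) for kk in range(28,36)],0); g=gaussian_filter1d(np.gradient(v,.25),3); print("head sides",z,ls[g.argmin()],ls[g.argmax()])
E
```

```text
[ 0.56582899 -0.10136802  0.22394229] [ 0.5658983  -0.10142091  0.2241493 ]
line ends z.097 [(np.float64(-36.0), np.float64(-21.2)), (np.float64(-30.5), np.float64(40.5)), (np.float64(-25.0), np.float64(-21.9)), (np.float64(-17.25), np.float64(29.2)), (np.float64(-9.75), np.float64(12.4)), (np.float64(10.25), np.float64(-45.8)), (np.float64(16.0), np.float64(32.8)), (np.float64(25.75), np.float64(-48.7)), (np.float64(53.0), np.float64(47.8))]
head top z.0935 [(np.float64(-38.25), np.float64(-20.2)), (np.float64(-32.75), np.float64(41.0)), (np.float64(-27.0), np.float64(-12.2)), (np.float64(-19.75), np.float64(16.3)), (np.float64(-12.25), np.float64(-12.6)), (np.float64(8.75), np.float64(-22.2)), (np.float64(14.25), np.float64(27.1)), (np.float64(24.25), np.float64(-40.9)), (np.float64(52.0), np.float64(42.0))]
head top z.0915 [(np.float64(-34.0), np.float64(40.8)), (np.float64(-28.25), np.float64(-12.3)), (np.float64(-21.0), np.float64(16.4)), (np.float64(-13.5), np.float64(-12.4)), (np.float64(7.75), np.float64(-22.2)), (np.float64(13.5), np.float64(26.9)), (np.float64(23.5), np.float64(-40.9)), (np.float64(51.5), np.float64(41.9))]
head bot z.067 [(np.float64(-36.0), np.float64(17.1)), (np.float64(-4.0), np.float64(-21.8)), (np.float64(2.25), np.float64(24.6)), (np.float64(13.75), np.float64(-40.0)), (np.float64(45.0), np.float64(39.6))]
head sides 0.0935 -8.25 5.25
head sides 0.0915 -8.5 5.5
```

The back-bottom edge sits at 45 mm, as it should when home. The front-top edge reads about 1 mm out, consistent with the free pin's droop. To be sure, I give the head a gentle push check from behind with the fingers shut.

Request:
play_rows --translation '[[0.016,0,0],[0.016,0,0],[0,0,0.03],[0,0,0.03],[0,0,0.022],[0,0,0.004],[0,0,0],[0,0,0]]' --delta_rot '[[0,0,0],[0,0,0],[0,0,0],[0,0,0],[0,0,0],[0,0,0],[0,0,0],[0,0,0]]' --grip '[-0.6,-1,-1,-1,-1,-1,-1,-1]' --squeeze 5

```text
clock: 32.52
tool_pos: [0.5772, -0.0709, 0.1391]
eef_rot: [0.815, 0.579, 0.001, 0.001]
contact_force: [0.6, -0.1, -0.3]
opening: 0.007
finger_force: 0.0
```

```bash
python3 ins.py
```

```text
D 63.1 lat 0.54 z err 4.84 F tool [0.1 0.6 0.4] M [-0.085 -0.031  0.078] open 0.64 grip 0.0
yaw 70.74 shift mm [-30.6  -0.6   4.8] tilt 0.11 rz 0.04 q [ 0.21  0.88 -0.29  1.82  0.47  0.51 -0.73] t 32.52
```

Request:
play_rows --translation '[[-0.002,-0.0006,0.002],[-0.002,0,0],[-0.002,0,0],[0,0,0],[0,0,0]]' --delta_rot '[[0,0,0],[0,0,0],[0,0,0],[0,0,0],[0,0,0]]' --grip '[-1,-1,-1,-1,-1]'

```text
clock: 33.15
tool_pos: [0.5739, -0.0766, 0.1361]
eef_rot: [0.816, 0.579, 0.0, 0.0]
contact_force: [0.5, 0.4, -0.3]
opening: 0.004
finger_force: 0.0
```

```bash
python3 ins.py
```

```text
D 56.6 lat -0.63 z err 1.84 F tool [0.6 0.3 0.3] M [-0.049  0.038 -0.014] open 0.36 grip 0.0
yaw 70.72 shift mm [-24.1   0.6   1.8] tilt 0.01 rz 0.02 q [ 0.22  0.88 -0.29  1.82  0.47  0.51 -0.72] t 33.15
```

Request:
play_rows --translation '[[-0.0005,0,0],[-0.0005,0,0],[-0.0005,0,0],[-0.0005,0,0],[0,0,0]]' --delta_rot '[[0,0,0],[0,0,0],[0,0,0],[0,0,0],[0,0,0]]' --grip '[-1,-1,-1,-1,-1]'

```text
clock: 33.78
tool_pos: [0.5735, -0.0781, 0.1362]
eef_rot: [0.815, 0.579, 0.0, -0.0]
contact_force: [0.8, 0.9, 0.5]
opening: -0.001
finger_force: 0.8
```

```bash
python3 ins.py
```

```text
D 55.1 lat -0.51 z err 1.95 F tool [ 1.1  0.5 -0.5] M [-0.055  0.277  0.02 ] open -0.1 grip 0.8
yaw 70.75 shift mm [-22.6   0.5   1.9] tilt 0.06 rz 0.05 q [ 0.22  0.88 -0.29  1.82  0.47  0.5  -0.72] t 33.77
```

Request:
play_rows --translation '[[-0.0005,0,0],[-0.0005,0,0],[0,0,0]]' --delta_rot '[[0,0,0],[0,0,0],[0,0,0]]' --grip '[-1,-1,-1]'

```text
clock: 34.15
tool_pos: [0.5735, -0.0785, 0.1364]
eef_rot: [0.815, 0.579, 0.001, -0.0]
contact_force: [0.9, 4.7, 1.9]
opening: 0.01
finger_force: 2.2
```

```bash
python3 ins.py
```

```text
D 54.7 lat -0.45 z err 2.1 F tool [ 4.8 -0.7 -1.9] M [-0.027  0.865 -0.041] open 0.84 grip 2.2
yaw 70.77 shift mm [-22.2   0.4   2.1] tilt 0.11 rz 0.07 q [ 0.22  0.88 -0.29  1.82  0.47  0.5  -0.72] t 34.15
```

Request:
play_rows --translation '[[-0.0005,0,0],[-0.0005,0,0],[0,0,0]]' --delta_rot '[[0,0,0],[0,0,0],[0,0,0]]' --grip '[-1,-1,-1]'

```text
clock: 34.52
tool_pos: [0.5735, -0.0788, 0.1366]
eef_rot: [0.815, 0.579, 0.002, -0.0]
contact_force: [2.2, 5.2, 3.4]
opening: 0.005
finger_force: 3.0
```

```bash
python3 ins.py
```

```text
D 54.4 lat -0.34 z err 2.26 F tool [ 5.7  0.4 -3.4] M [-0.046  1.205 -0.003] open 0.41 grip 3.0
yaw 70.8 shift mm [-21.9   0.3   2.2] tilt 0.18 rz 0.1 q [ 0.23  0.88 -0.29  1.83  0.47  0.5  -0.72] t 34.52
```

The head gives no travel under about 5 N, so it is home. I back off and rise clear.

Request:
play_rows --translation '[[0.004,0,0],[0.008,0,0],[0.01,0,0],[0,0,-0.03],[0,0,-0.04],[0,0,-0.04],[0,0,0],[0,0,0],[0,0,0]]' --delta_rot '[[0,0,0],[0,0,0],[0,0,0],[0,0,0],[0,0,0],[0,0,0],[0,0,0],[0,0,0],[0,0,0]]' --grip '[-1,-1,-1,-1,-1,-1,-1,-1,-1]'

```text
clock: 35.65
tool_pos: [0.5791, -0.0597, 0.2448]
eef_rot: [0.815, 0.579, -0.001, -0.001]
contact_force: [-1.6, 0.2, -0.1]
opening: 0.002
finger_force: 0.0
```

```bash
python3 - <<'E'
from h import *
line("wrist",(.5552,-.1297)); r.snapshot("side")
print([(np.round(d["point"],3).tolist(),round(d["confidence"],2)) for d in r.look_for("side","pin")])
r.snapshot("wrist")
print([(np.round(d["point"],3).tolist(),round(d["confidence"],2)) for d in r.look_for("wrist","pin")])
s=r.get_state();print(s["clock"],np.round(s["contact_force"],1))
print(r.finish_job())
E
```

```text
wrist line mid [ 0.5533 -0.1292] yaw 70.52 len 0.019 wid 0.0024 n 328 lo/hi 20.0 62.0
[([0.787, 0.084, 0.009], 0.2)]
[([0.572, -0.086, 0.082], 0.79)]
35.9 [ 1.1  0.2 -0.2]
the job is handed in; nothing more can be done
None
```

I tightened the nut to the next slot after snug (slot within about 2° of the cross hole, axle sprung back to 70.5°), pushed the thin pin in until its head stopped against the nut (about 5 N check push, no travel), let go, and handed the job in at about 36 s, with no verdict returned.

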